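Index a steel blank to the air blow-off and set the air valve two turns open

ROBOT

A 6-joint arm with a two-finger parallel gripper is mounted at the origin on the work surface. World frame = base frame: x ahead of the robot, y to its left, z up, the work surface at z = 0. Lengths are in mm, angles in rad, forces in N, time in s.
With the tool pointing down it reaches from about 350 to 975 mm from the base axis. Payload 7.1 kg.
Tool frame: the origin (TCP) lies at the very end of the fingers, on their centre line; the grasp point (between the pads) lies 19 mm behind it (ctrl.grasp_offset is the distance from the TCP to the grasp point, in mm); z points along the fingers, y is the line along which they close (so a half turn about z gives the same grasp; the last joint's range is limited). The gripper opens to 88 mm and grips with 3 to 60 N. Pads are 20 mm wide; open, the fingers measure 115 mm over their backs; the gripper's body (75 mm by 178 mm) begins 61 mm behind the grasp point.
Start: joints at [-1.222, 0.423, 1.63, -0, 1.089, -0.019], TCP at [224.743, -583.177, 222.675] pointing down, gripper open.
Joint ranges: [-3, 3], [-0.9, 2.11], [0.09, 2.58], [-1.31, 4.45], [0.11, 2.69], [-2.54, 2.54]. Speed limits (rad/s): [2.39, 2.39, 3.01, 3.14, 3.14, 3.14].

INTERFACE

Orientations are given as a rotation vector (axis times angle).
In Python, from workcell import ctrl, viewer, ticket, models gives the robot as it stands.
- The arm moves only by the tool play_rows, never from a script. Its arguments are lists of equal length, an entry for each row: "dp": the shift along the world's x, y, z in mm, a list of three; "yaw": the turn about the world's z in degrees. In form: {"dp": [[tx, ty, tz], ...], "yaw": [yaw, ...]}. A call has 1 to 8 rows; each row shifts and turns the commanded pose from where the row before left it; what a row does not reach is not made up. A row lasts 1/12 s, in which the tool goes at most 41.7 mm and 7.16 degrees, less where a joint would pass 70% of its speed; a pose out of reach is approached as far as the arm can. A call is refused whole if a number of a shift passes 41.7 or a number of a turn 7.16, either way. A call with a gripper value outside its range is refused whole. "gripper" is the closure, from 0 (fully open) to 1 (shut), set as the call begins (left out, the last holds). The fingers move at their own pace and stop on an object; the grip force is fixed at half the most. Time passes only in rows, so rows that do not move let the fingers close. It gives the time, the measured TCP pose, the force, the opening and the grip force at its end, in the units of the state.
- ctrl.get_obs(): the state, without advancing time (a new reading comes with each control period).
- viewer.get_image(name): name is "side" or "top" or "wrist"; returns a dict with "pixels" (420x560x3 uint8, red, green, blue), "range_z" (420x560 float32, mm along the optical axis (not along the pixel's ray), 0 where there is no reading), "fx", "fy", "cx", "cy" (pixels), "T" (4x4, takes a point from camera to world coordinates); the wrist camera has in their place "hand_eye" (4x4, takes a point from camera to tool coordinates, whose origin is the TCP and whose axes are the flange's). Camera axes: x right, y up, looking along -z (the intrinsics and any distortion apply to the point x, -y, -z); pixel columns grow to the right and rows downward; lengths in mm; the calibration is good to about 2 mm. The wrist camera is an equidistant fisheye: a pixel r from the principal point sees the ray r / f radians off the axis. A picture is of the moment at which its call begins: read the wrist's pose just before it.
- ticket.close_job(): hands the job in; it is judged then, once.
Trained networks look in a picture, given as the dict that the camera call returned (one of the last four; its "shot" number tells which), for a name from the list of things; names that differ only in an ending like _2 or _b are one class to them, and where a whole thing is asked for, a point or a joint stands for the part that bears it (a point fixed in the world has none). Each returns a list of dicts, best first, with "conf" (0 to 1); they miss things now and then, are a little off and sometimes report something else, mostly with a low value. They report only what shows in the picture. A call takes as long as a camera call.
- models.look_for(picture, name): "bbox" ([centre column, centre row, width, height] in pixels, round what is visible of it).
- models.landmark_of(picture, name): "location" ([column, row] in pixels: a listed point, or the origin of a listed thing).
The state is a dict: "t": time; "qpos": joint angles; "qvel": joint speeds; "joint_torque": joint torques, N m; "ee_pos": TCP position; "orientation": TCP orientation; "ft_force": force on the tool from outside, world axes, zero at the start; "moment": the same for the moment, N m; "width": finger opening in mm; "grasp_force": force on a finger pad.
Only numpy, scipy, OpenCV 4.12 (cv2) and the standard library are available. Lean on these libraries where they do the work, as an engineer would, in place of code of your own. Each camera call takes 0.05 s, during which the arm holds its last target. There are 200 camera calls.

TASK

Push the carrier with the steel blank along its rail to the next station, so that it sits in the detent right in front of the air nozzle, with the blank still lying in its vee. Then set the blow-off air valve by the crank handle on its red wheel: turn it clockwise until it is shut at its stop, back it off exactly two full turns, and finish with the gripper still holding the crank handle, ready to shut the air. Leave the hammer, the marker and the loose offcut where they are.

Things in the scene. Friction and masses are not known exactly. Their poses are not given: they have to be found in the camera images.
- station: Grey steel base plate 215 (x) x 450 (y) x 12 mm, fixed to the bench, with a steel rail, an air pipe and three stations; it may stand turned by up to 0.25 rad. Origin on the bench top; its own x points away from the robot across the rail, its y along the rail to the robot's left, z up. The rail runs along y at x = -35 mm. The air pipe (21 mm, axis 88 mm above the bench) runs along y at x = +70 mm and has a gauge at y = +69 mm whose top is 156 mm above the bench.
- carrier (a joint): Travel of the aluminium carrier along the rail, in m: 0 at the first station (where it starts), 0.110 at the next station, in front of the nozzle, 0.220 at the last. It grows towards the station's own -y (the robot's right). A sprung roller plunger at the carrier's front edge drops into a notch at each station and draws the carrier in from about 4 mm either side; about 5 N moves it out of a notch, about 1 to 2 N along the rail. End stops at -0.008 and 0.228.
- push_grip (a point): Middle of the upright black push handle at the +y (trailing) end of the carrier, 94 mm above the bench: round, 23 mm across, free to grip from 75 to 120 mm above the bench, on a deck whose top is at 57 mm. Its x, y, z axes are the station's. The blank's side is 62 mm from the handle's axis towards -y.
- vee_seat (a point): Point on the carrier where the centre of the blank lies when it is seated in the blue vee cradle; 82 mm from the push handle's axis towards the station's -y, 94 mm above the bench. Its x, y, z axes are the station's.
- nozzle (a point): Mouth of the flat brass air nozzle, 88 mm above the bench, that points to the station's -x at the blank's end face at the middle station.
- blank: Loose steel round, 40 mm diameter, 70 mm long, about 0.7 kg, lying in the vee of the carrier across the rail. Origin at its centre, x along its axis.
- valve (a joint): Angle of the red valve wheel in rad, 0 = shut at its stop, growing counterclockwise seen from above as it opens (one turn is 6.283, two turns 12.566; fully open 25.1). It starts between 1.3 and 5.0. The wheel turns stiffly (about 0.15 N m, 3 to 5 N at the crank handle), stays where it is left, does not rise, and comes up hard against the shut stop.
- wheel_center (a point): Centre of the red valve wheel on its vertical stem, at the height of the rim's middle, 150 mm above the bench. The rim is 103 mm across outside and 13 mm thick, top at 157 mm. Its x axis points from the stem to the crank handle and turns with the wheel; z up.
- crank_handle: Upright black crank handle on the wheel's rim, round, 20 mm across, 56 mm tall (160 to 216 mm above the bench), its axis 45 mm from the stem. It revolves freely on its own pin, so a gripper that holds it need not turn as the wheel goes round. Origin at the middle of its foot, z up.
- handle_mid (a point): Middle of the crank handle's length on its axis, 190 mm above the bench: the place to grip it from above.
- offcut: Bystander: loose steel round with a blue top, 50 mm diameter, 45 mm tall, standing upright on the bench beyond the left end of the station. Origin at the centre of its underside.
- hammer: Bystander: hammer lying on the bench beyond the right end of the station. Origin at the underside, x along its length.
- marker: Bystander: yellow paint marker with a black cap, 17 mm across, 118 mm long, lying on the bench behind the station. Origin at its underside, x along its length.

How it is judged (in metres and radians):
On the way, in this order (a step that is already met when the one before it is completed fails the run):
1. the carrier sits in the detent of the next station with the blank in its vee (value of joint carrier between 0.107 and 0.113 m and distance between blank and vee_seat below 0.008 m and angle between the x axis of blank and the x axis of vee_seat, either way round below 0.1 rad), for 0.2 s.
2. the valve is shut at its stop, the carrier still at that station (value of joint valve below 0.08 rad and value of joint carrier between 0.107 and 0.113 m), for 0.1 s.
At the end, for the whole second after the job is handed in: The valve is 12.566 rad open within 0.2 rad and at rest, the fingers hold the crank handle (over 3 N, grasp point within 35 mm of its middle), the carrier is within 3 mm of the middle detent, and the blank lies in its vee (centre within 8 mm, axis within 0.1 rad) (all of step 1 and value of joint valve between 12.366 and 12.766 rad and velocity of joint valve between -0.1 and 0.1 rad/s and contact force between the fingers and crank_handle above 3 N and distance between the grasp point and handle_mid below 0.035 m); the arm keeps its last pose, push and grip.
It fails at once if the offcut is moved by more than 20 mm (distance of offcut from where it was at the start of the episode above 0.02 m).
It fails at once if the hammer is moved by more than 20 mm (distance of hammer from where it was at the start of the episode above 0.02 m).
It fails at once if the marker is moved by more than 20 mm (distance of marker from where it was at the start of the episode above 0.02 m).
It also fails if it takes over 72 s, if anything falls off the work surface, if the arm or the gripper's body presses on something with over 40 N, if the wrist force passes 120 N, or if a joint passes its speed limit or range.

## Working session

There is one attempt and no reset: what is moved stays moved. The work goes in short steps, Python scripts to look and compute and a tool call to move; the robot and the scene stay as the last step left them, time stands still between calls to the robot, and variables do not carry over. Pictures are saved under pics/ and viewed, at most 10 in all, crops included, and the job is handed in when it is done.

Besides the shell and the picture viewer there is one more tool, called after "Call:" by a JSON object that holds its "name" and its "arguments". play_rows: Moves the arm, as the interface text tells. Its arguments: {"type":"object","properties":{"dp":{"type":"array"},"yaw":{"type":"array"},"gripper":{"type":"number"}},"required":["dp","yaw"]}

```bash
mkdir -p pics; ls; cat > h.py <<'E'
import numpy as np, cv2
from workcell import ctrl, viewer, ticket, models
from scipy.spatial.transform import Rotation as R
def ray(im,px):
    u,v=px
    if 'T' in im:
        T=np.array(im['T']); d=np.array([(u-im['cx'])/im['fx'],-(v-im['cy'])/im['fy'],-1.])
    else:
        a=np.array([(u-im['cx'])/im['fx'],(v-im['cy'])/im['fy']]); r=np.linalg.norm(a)
        s=np.sin(r)/r if r>1e-9 else 1
        d=np.array([a[0]*s,-a[1]*s,-np.cos(r)]); T=im['Tw']
    return T[:3,3],T[:3,:3]@d
def shoot(name):
    o=ctrl.get_obs(); im=viewer.get_image(name)
    if 'hand_eye' in im:
        W=np.eye(4); W[:3,:3]=R.from_rotvec(o['orientation']).as_matrix(); W[:3,3]=o['ee_pos']
        im['Tw']=W@np.array(im['hand_eye'])
    return im
def atz(im,px,z):
    o,d=ray(im,px); return o+d*(z-o[2])/d[2]
def tri(L):
    A=np.zeros((3,3));b=np.zeros(3)
    for im,px in L:
        o,d=ray(im,px); d=d/np.linalg.norm(d); P=np.eye(3)-np.outer(d,d); A+=P;b+=P@o
    x=np.linalg.solve(A,b)
    res=[]
    for im,px in L:
        o,d=ray(im,px); d=d/np.linalg.norm(d); res.append(np.linalg.norm((np.eye(3)-np.outer(d,d))@(x-o)))
    return x,res
def depth(im,px):
    u,v=int(round(px[0])),int(round(px[1])); w=im['range_z'][max(0,v-1):v+2,max(0,u-1):u+2]; z=np.median(w)
    o,d=ray(im,px); return o+d*z   # pinhole only (d has -1 on axis)
def png(im,f): cv2.imwrite('pics/'+f,cv2.cvtColor(im['pixels'],cv2.COLOR_RGB2BGR))
E
python3 - <<'E'
from h import *
np.set_printoptions(precision=1,suppress=True)
ims={n:shoot(n) for n in('side','top','wrist')}
for n,im in ims.items():
    png(im,n+'0.png'); print(n,np.array(im['T'] if 'T' in im else im['Tw'])[:3])
for k in ['push_grip','vee_seat','nozzle','blank','wheel_center','crank_handle','handle_mid','station','offcut','hammer','marker']:
    L=[]
    for n,im in ims.items():
        r=models.landmark_of(im,k)
        if r:
            p=r[0]['location']; print(k,n,np.array(p),round(r[0]['conf'],2), depth(im,p) if n!='wrist' else '')
            if r[0]['conf']>.4 and n!='wrist': L.append((im,p))
    if len(L)>1: print('   tri',*tri(L))
E
```

```text
pics
side [[    1.      0.2    -0.2   215.5]
 [   -0.3     0.6    -0.7 -1042.3]
 [    0.      0.8     0.6  1010.4]]
top [[   0.     1.    -0.1  433.6]
 [  -1.     0.    -0.    -2. ]
 [  -0.     0.1    1.  1293.9]]
wrist [[   0.4    0.9    0.2  288.2]
 [  -0.9    0.3    0.1 -558.9]
 [  -0.    -0.2    1.   384.6]]
push_grip side [226.7 196.9] 0.86 [435.2  95.7  91.2]
push_grip top [241.6 259.2] 0.82 [433.9 102.1  71.8]
   tri [435.  100.6  87.4] [np.float64(1.105770119278462), np.float64(1.1057701192785994)]
vee_seat side [237.5 210.7] 0.72 [447.6   6.8 103.4]
vee_seat top [275.5 254.3] 0.74 [447.1  17.9 111.8]
   tri [448.6  17.9  94.1] [np.float64(1.3713711309580914), np.float64(1.371371130958076)]
nozzle side [263.2 231.5] 0.76 [522.8  -6.2   9.8]
nozzle top [316.  230.5] 0.81 [507.  -79.8  91. ]
   tri [504.5 -79.7  80.3] [np.float64(3.3096582514829778), np.float64(3.3096582514829107)]
blank side [238.6 211.3] 0.68 [450.4   5.2 101.7]
blank top [272.4 251.9] 0.76 [452.6  25.4 113.3]
   tri [454.1  25.8  83.9] [np.float64(0.9841915639200183), np.float64(0.984191563919988)]
wheel_cen
[... 704 characters left out ...]
7.1 -68.5  11.9]
   tri [485.2 -68.7  -3.1] [np.float64(2.5448129429666575), np.float64(2.544812942966641)]
offcut side [246.8 198. ] 0.56 [514.4 154.6  22.7]
offcut top [212.9 227.5] 0.7 [513.  179.8  43.2]
   tri [519.  185.8  -2.6] [np.float64(3.119361015224576), np.float64(3.1193610152244746)]
hammer side [314.2 357.8] 0.74 [ 508.3 -471.3   16.1]
hammer top [456.  231.7] 0.6 [ 514.7 -446.6   18.2]
   tri [ 516.2 -456.4  -10. ] [np.float64(0.28222775967509306), np.float64(0.2822277596751214)]
marker side [312.4 250.6] 0.48 [ 642.2 -122.6    1.2]
marker top [327.7 178. ] 0.76 [ 650.7 -114.1   12.7]
   tri [ 650.1 -114.8   -7.6] [np.float64(4.103332542977695), np.float64(4.103332542977515)]
```

```bash
python3 -c "
import cv2
for n in('side0','top0'):
    a=cv2.imread(f'pics/{n}.png'); c=a[150:330,170:410] if n=='side0' else a[140:320,190:430]
    cv2.imwrite(f'pics/{n}c.png',cv2.resize(c,(800,600),interpolation=cv2.INTER_CUBIC))"
```

```text
(no output)
```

View pics/side0c.png

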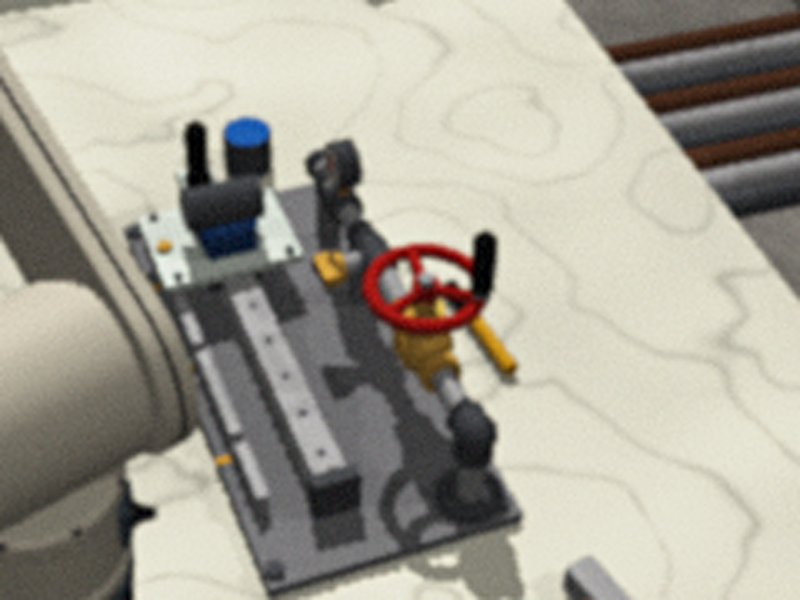

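View pics/top0c.png

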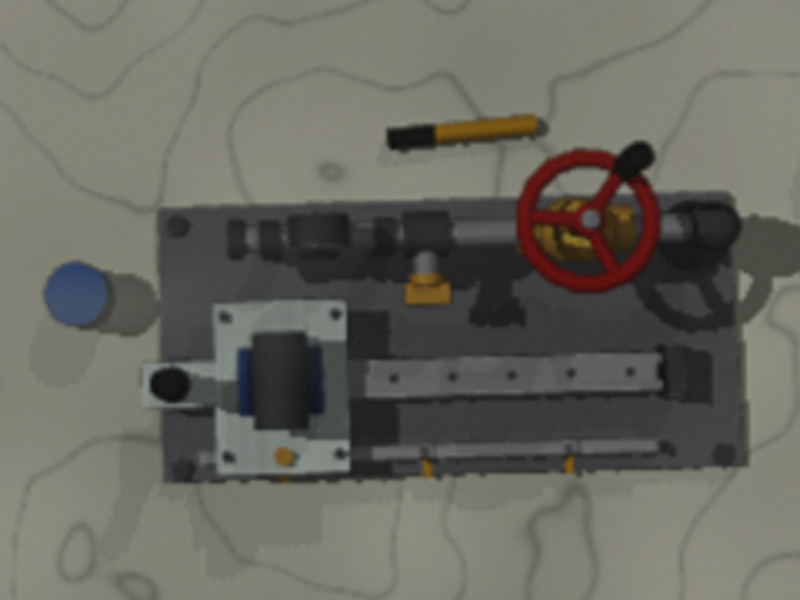

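The side crop shows the carrier at the near-left station, with its handle at about (196,155) and the crank handle at (485,265). In the top crop the handle is at (170,385), the wheel centre at (590,218) and the crank at (634,160). The station is only slightly turned.

```bash
python3 - <<'E'
from h import *
np.set_printoptions(precision=3,suppress=True)
im=shoot('top')
f=lambda p:(190+p[0]*.3,140+p[1]*.3)
C=[atz(im,f(p),12) for p in[(163,482),(747,465),(735,193),(160,210)]]
print(np.array(C))
for a,b in((0,1),(3,2)):
    d=C[b]-C[a]; print('yaw',np.arctan2(d[0],-d[1]),np.linalg.norm(d))
a=atz(im,f((367,380)),50)
b=atz(im,f((662,372)),50); d=b-a; print('rail yaw',np.arctan2(d[0],-d[1]),a,b)
o=ctrl.get_obs(); M=R.from_rotvec(o['orientation']).as_matrix(); print(M, np.degrees(np.arctan2(M[1,1],M[0,1])),o['qpos'])
E
```

```text
[[ 368.599  112.532   12.   ]
 [ 389.868 -338.901   12.   ]
 [ 601.704 -331.429   12.   ]
 [ 580.513  120.475   12.   ]]
yaw 0.04708013543608427 451.93378755368116
yaw 0.04685768104416187 452.4008898554215
rail yaw 0.04486043892827776 [449.611 -43.027  50.   ] [ 459.599 -265.523   50.   ]
[[ 0.933  0.36  -0.   ]
 [ 0.36  -0.933  0.   ]
 [ 0.    -0.    -1.   ]] -68.92901310844904 [-1.222  0.423  1.63   0.     1.089 -0.019]
```

Call:
{"name": "play_rows", "arguments": {"dp": [[10,36,8],[10,36,8],[10,38,8],[10,38,8],[10,38,8],[10,38,0],[10,38,0],[10,38,0]], "yaw": [0,0,0,0,0,0,0,0], "gripper": 0}}

```text
t: 2.52
ee_pos: [304.8, -281.5, 263.0]
orientation: [3.088, 0.573, 0.001]
ft_force: [0.0, 0.6, 0.3]
width: 87.7
grasp_force: 0.0
```

Call:
{"name": "play_rows", "arguments": {"dp": [[16,40,0],[16,40,0],[16,40,0],[16,40,0],[16,40,0],[16,40,0],[12,40,0],[10,40,0]], "yaw": [7.16,7.16,7.16,7.16,7.16,7.16,7.16,7.16]}}

```text
t: 3.18
ee_pos: [420.2, 31.0, 263.1]
orientation: [2.428, 1.992, 0.002]
ft_force: [1.1, 0.8, -0.5]
width: 87.6
grasp_force: 0.0
```

Call:
{"name": "play_rows", "arguments": {"dp": [[10,30,-20],[4,20,-20],[0,10,-20],[0,0,0]], "yaw": [7.16,7.16,0,0]}}

```text
t: 3.52
ee_pos: [431.5, 90.3, 199.8]
orientation: [-2.163, -2.273, 0.007]
ft_force: [-1.2, -0.1, -1.2]
width: 87.9
grasp_force: 0.0
```

```bash
python3 - <<'E'
from h import *
np.set_printoptions(precision=2,suppress=True)
o=ctrl.get_obs(); M=R.from_rotvec(o['orientation']).as_matrix(); print(o['ee_pos'],np.degrees(np.arctan2(M[1,1],M[0,1])),o['qpos'])
im=shoot('wrist'); png(im,'wrist1.png'); print(im['Tw'][:3,3])
for k in ['push_grip','vee_seat','nozzle','blank','handle_mid','wheel_center']:
    for r in models.landmark_of(im,k)[:2]:
        print(k,np.array(r['location']),round(r['conf'],2),atz(im,r['location'],{'nozzle':88,'handle_mid':190,'wheel_center':150}.get(k,94)))
E
```

```text
[431.54  90.34 199.84] 2.8442448959641284 [0.18 0.19 2.04 0.   0.92 0.13]
[429.69 157.57 362.39]
push_grip [291.7 193.3] 0.58 [443.89 104.47  94.  ]
nozzle [332.7 367.2] 0.77 [502.83 -87.9   88.  ]
blank [290.2 277.5] 0.61 [447.52  26.44  94.  ]
```

View pics/wrist1.png

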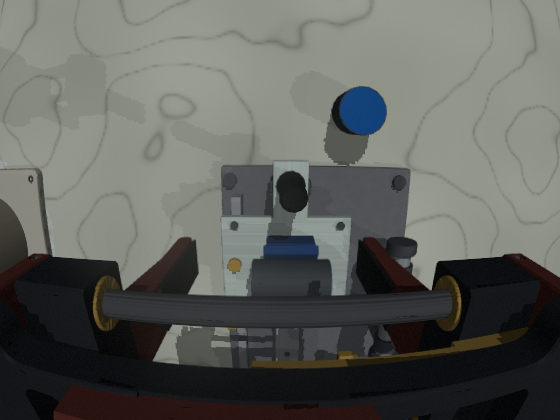

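The wrist view shows the push handle at (292,190), between the fingers and a little ahead of them. The blank lies in its vee at (290,278), and the offcut is clear at (360,110).

Call:
{"name": "play_rows", "arguments": {"dp": [[5,6,0],[5,6,-20],[0,0,-30],[0,0,-30],[0,0,-20],[0,0,-16],[0,0,0]], "yaw": [-0.2,0,0,0,0,0,0]}}

```text
t: 4.45
ee_pos: [442.3, 100.5, 84.4]
orientation: [-2.172, -2.266, 0.005]
ft_force: [-0.1, -0.6, 0.2]
width: 87.9
grasp_force: 0.0
```

Call:
{"name": "play_rows", "arguments": {"dp": [[0,0,0],[0,0,0],[0,0,0],[0,0,0],[0,0,0],[0,0,0],[0,0,0],[0,0,0]], "yaw": [0,0,0,0,0,0,0,0], "gripper": 0.65}}

```text
t: 5.12
ee_pos: [443.6, 100.9, 86.9]
orientation: [2.173, 2.269, 0.0]
ft_force: [0.1, 0.9, 0.1]
width: 37.8
grasp_force: 0.0
```

Call:
{"name": "play_rows", "arguments": {"dp": [[0,0,0],[0,0,0],[0,0,0],[0,0,0],[0,0,0]], "yaw": [0,0,0,0,0], "gripper": 1}}

```text
t: 5.53
ee_pos: [443.3, 100.9, 86.7]
orientation: [-2.173, -2.269, 0.001]
ft_force: [-1.0, 0.0, 2.6]
width: 22.0
grasp_force: 30.0
```

Call:
{"name": "play_rows", "arguments": {"dp": [[0.1,-2,0],[0.1,-3,0],[0.2,-4,0],[0.2,-5,0],[0.2,-5,0],[0.2,-5,0],[0.2,-5,0],[0.3,-5,0]], "yaw": [0,0,0,0,0,0,0,0]}}

```text
t: 6.2
ee_pos: [444.9, 66.2, 86.7]
orientation: [-2.173, -2.268, 0.0]
ft_force: [-1.8, 2.6, 2.6]
width: 22.5
grasp_force: 30.0
```

Call:
{"name": "play_rows", "arguments": {"dp": [[0.2,-5,0],[0.2,-5,0],[0.3,-5,0],[0.2,-5,0],[0.2,-5,0],[0.3,-5,0],[0.2,-5,0],[0.2,-5,0]], "yaw": [0,0,0,0,0,0,0,0]}}

```text
t: 6.87
ee_pos: [446.8, 26.3, 86.6]
orientation: [-2.173, -2.269, 0.0]
ft_force: [-2.8, 2.0, 2.8]
width: 22.2
grasp_force: 30.0
```

Call:
{"name": "play_rows", "arguments": {"dp": [[0.2,-5,0],[0.2,-5,0],[0.3,-5,0],[0.2,-5,0],[0.2,-5,0],[0.2,-4,0],[0.1,-3,0],[0,0,0]], "yaw": [0,0,0,0,0,0,0,0]}}

```text
t: 7.53
ee_pos: [448.3, -6.2, 86.6]
orientation: [2.173, 2.268, -0.001]
ft_force: [-2.5, -4.1, 1.6]
width: 22.1
grasp_force: 30.0
```

Call:
{"name": "play_rows", "arguments": {"dp": [[0.1,-1.5,0],[0.1,-1.3,0],[0,0,0],[0,0,0]], "yaw": [0,0,0,0]}}

```text
t: 7.87
ee_pos: [448.4, -8.5, 86.6]
orientation: [2.172, 2.269, -0.001]
ft_force: [-2.6, -5.1, 2.6]
width: 22.5
grasp_force: 30.0
```

Call:
{"name": "play_rows", "arguments": {"dp": [[0,0,0],[0,0,0],[0,0,0],[0,0,0],[0,0,0],[0,0,0]], "yaw": [0,0,0,0,0,0], "gripper": 0.3}}

```text
t: 8.37
ee_pos: [448.7, -7.8, 86.7]
orientation: [2.173, 2.269, 0.0]
ft_force: [-0.0, -0.4, -0.5]
width: 58.7
grasp_force: 0.0
```

Call:
{"name": "play_rows", "arguments": {"dp": [[0,0,20],[0,0,30],[0,0,30],[0,0,30],[0,0,30],[0,0,20],[0,0,0]], "yaw": [0,0,0,0,0,0,0], "gripper": 0}}

```text
t: 8.95
ee_pos: [451.0, -8.0, 250.9]
orientation: [2.169, 2.265, 0.008]
ft_force: [0.4, 0.0, -0.2]
width: 87.7
grasp_force: 0.0
```

```bash
python3 - <<'E'
from h import *
np.set_printoptions(precision=2,suppress=True)
ims={n:shoot(n) for n in('top','side','wrist')}
H={'nozzle':88,'handle_mid':190,'wheel_center':150,'crank_handle':160}
for k in ['push_grip','vee_seat','nozzle','blank','handle_mid','wheel_center','crank_handle']:
    L=[]
    for n,im in ims.items():
        for r in models.landmark_of(im,k)[:1]:
            print(k,n,np.array(r['location']),round(r['conf'],2),atz(im,r['location'],H.get(k,94))); L.append((im,r['location']))
    if len(L)>1: print('  tri',*tri(L))
im=ims['wrist']; png(im,'wrist2.png')
c=np.hstack([cv2.resize(ims['top']['pixels'][170:290,220:400],(400,267)),cv2.resize(ims['side']['pixels'][170:290,180:360],(400,267))])
cv2.imwrite('pics/two2.png',cv2.cvtColor(c,cv2.COLOR_RGB2BGR))
E
```

```text
push_grip top [364.2 206. ] 0.4 [ 569.02 -196.96   94.  ]
push_grip side [240.7 215.2] 0.93 [453.85  -5.23  94.  ]
  tri [ 485.41 -164.74  237.  ] [np.float64(67.48220014162236), np.float64(67.4822001416224)]
vee_seat top [321.2 251.9] 0.68 [455.04 -92.74  94.  ]
vee_seat side [247.5 235.8] 0.67 [449.42 -97.19  94.  ]
  tri [452.9  -92.62  89.18] [np.float64(2.280620205984056), np.float64(2.280620205984166)]
nozzle top [320.7 228.3] 0.76 [512.83 -91.41  88.  ]
nozzle side [265.7 230.2] 0.96 [507.28 -84.09  88.  ]
nozzle wrist [323.7 266.4] 0.87 [504.47 -83.3   88.  ]
  tri [508.16 -86.96  88.01] [np.float64(6.420876843465918), np.float64(2.3709669427469424), np.float64(4.770093533682902)]
blank wrist [276.1 268.6] 0.66 [452.74 -84.92  94.  ]
handle_mid top [379.1 187.3] 0.51 [ 601.33 -214.99  190.  ]
handle_mid side [315.1 228.7] 0.45 [ 598.16 -222.77  190.  ]
  tri [ 601.83 -216.13  183.32] [np.float64(0.5338254978425764), np.float64(0.5338254978427057)]
wheel_center top [364.4 208.3] 0.73 [ 557.3  -188.33  150.  ]
crank_handle top [378.4 188.8] 0.63 [ 602.34 -219.15  160.  ]
crank_handle side [316.  238.1] 0.68 [ 600.88 -227.32  160.  ]
  tri [ 603.71 -220.58  152.99] [np.float64(0.3331233706482061), np.float64(0.3331233706484281)]
```

View pics/two2.png

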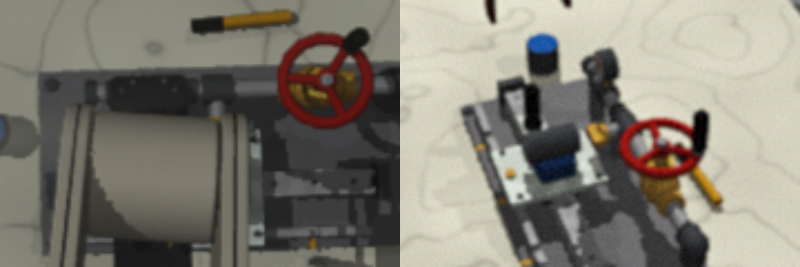

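View pics/wrist2.png

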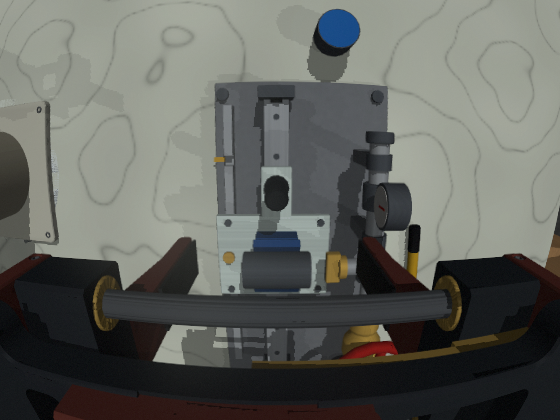

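The carrier now stands in front of the nozzle (wrist view: blank at (277,268), nozzle at (335,267)), and the blank is still in its vee. Next is the crank.

Call:
{"name": "play_rows", "arguments": {"dp": [[18,-32,20],[18,-32,20],[18,-32,0],[18,-32,0],[18,-32,0],[18,-32,0],[18,-32,0],[8,-10,0]], "yaw": [0,0,0,0,0,0,0,0]}}

```text
t: 10.82
ee_pos: [583.9, -245.9, 286.3]
orientation: [2.174, 2.265, -0.0]
ft_force: [-0.6, 1.0, 0.5]
width: 87.7
grasp_force: 0.0
```

```bash
python3 - <<'E'
from h import *
np.set_printoptions(precision=2,suppress=True)
ims={'wrist':shoot('wrist'),'top':shoot('top')}; print(ctrl.get_obs()['ee_pos'],ctrl.get_obs()['qpos'])
H={'handle_mid':190,'wheel_center':150,'crank_handle':160,'nozzle':88}
for n,im in ims.items():
  for k in ['push_grip','vee_seat','blank','nozzle','handle_mid','wheel_center','crank_handle']:
    for r in models.landmark_of(im,k)[:2]:
        print(n,k,np.array(r['location']),round(r['conf'],2),atz(im,r['location'],H.get(k,94)))
im=ims['wrist']; png(im,'wrist3.png'); png(ims['top'],'top3.png')
# rim fit: red pixels -> plane z=157
for n,im in ims.items():
    a=im['pixels'].astype(int); m=(a[...,0]>90)&(a[...,1]<50)&(a[...,2]<60)
    v,u=np.nonzero(m); 
    P=np.array([atz(im,(x,y),150)[:2] for x,y in zip(u,v)])
    if n=='wrist': print(len(P))
    P=P[np.linalg.norm(P-[563,-186],axis=1)<70]
    r=cv2.minEnclosingCircle(P.astype(np.float32)); print(n,'rim circle',r, len(P))
E
```

```text
[ 583.14 -243.8   285.82] [-0.41  0.37  1.56 -0.    1.21 -0.46]
wrist blank [163.9  46.2] 0.55 [451.62 -84.3   94.  ]
wrist nozzle [209.4  44.8] 0.59 [503.48 -83.84  88.  ]
wrist handle_mid [296.  180.2] 0.86 [ 599.45 -219.12  190.  ]
wrist wheel_center [255.6 143.9] 0.9 [ 563.59 -193.18  150.  ]
wrist crank_handle [293.9 169.5] 0.95 [ 599.13 -214.23  160.  ]
top push_grip [285.4 256.6] 0.96 [442.12  -5.98  94.  ]
top vee_seat [318.7 252.1] 0.86 [454.45 -86.68  94.  ]
top vee_seat [320.6 249.1] 0.57 [461.8  -91.22  94.  ]
top blank [319.1 250.6] 0.85 [458.1  -87.61  94.  ]
top nozzle [318.8 228.7] 0.89 [511.76 -86.77  88.  ]
top handle_mid [284.4 261.1] 0.62 [431.4   -3.61 190.  ]
top handle_mid [379.9 190.6] 0.4 [ 593.83 -216.78  190.  ]
top wheel_center [364.2 206.9] 0.91 [ 560.58 -187.86  150.  ]
top crank_handle [376.6 188.3] 0.43 [ 603.45 -214.97  160.  ]
top crank_handle [287.8 254. ] 0.26 [447.7  -11.18 160.  ]
3761
wrist rim circle ((563.1397094726562, -190.62991333007812), 50.740848541259766) 3761
top rim circle ((564.623779296875, -190.98622131347656), 48.47658157348633) 436
```

View pics/wrist3.png

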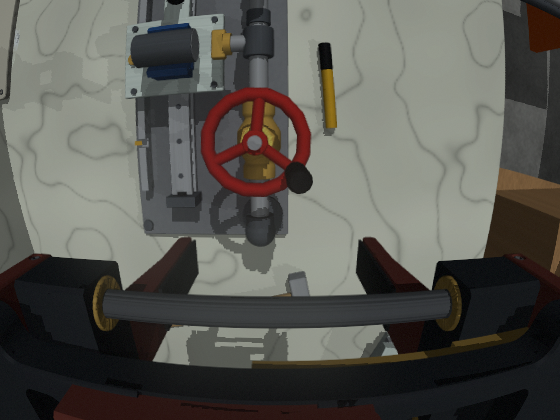

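The wrist view shows the wheel with its centre at (255,144) and the crank at (297,175). The marker is well clear at (328,85). Circle fits put the wheel centre at about (563.3,−190.7) and the handle at about (599.4,−216.6).

Call:
{"name": "play_rows", "arguments": {"dp": [[8,13,-8],[8,14,-25],[0,0,-30],[0,0,-25],[0,0,-15],[0,0,-10],[0,0,0],[0,0,0]], "yaw": [0,0,0,0,0,0,0,0]}}

```text
t: 12.28
ee_pos: [598.6, -214.4, 173.4]
orientation: [-2.172, -2.269, 0.0]
ft_force: [0.0, 0.5, 1.5]
width: 87.7
grasp_force: 0.0
```

Call:
{"name": "play_rows", "arguments": {"dp": [[0,0,0],[0,0,0],[0,0,0],[0,0,0],[0,0,0],[0,0,0],[0,0,0],[0,0,0]], "yaw": [0,0,0,0,0,0,0,0], "gripper": 0.65}}

```text
t: 12.95
ee_pos: [598.3, -214.7, 173.6]
orientation: [2.173, 2.269, 0.0]
ft_force: [0.4, 0.2, 0.3]
width: 38.2
grasp_force: 0.0
```

```bash
python3 - <<'E'
from h import *
np.set_printoptions(precision=2,suppress=True)
o=ctrl.get_obs(); print(o['ee_pos'],o['width'],o['ft_force'])
im=shoot('wrist'); png(im,'wrist4.png')
H={'handle_mid':190,'wheel_center':150,'crank_handle':160}
for k in H:
    for r in models.landmark_of(im,k)[:1]:
        print(k,np.array(r['location']),round(r['conf'],2),atz(im,r['location'],H[k]))
E
```

```text
[ 598.34 -214.73  173.61] 38.226385370038265 [0.41 0.24 0.3 ]
handle_mid [275.6 272.8] 0.94 [ 598.73 -216.68  190.  ]
wheel_center [215.  202.1] 0.83 [ 561.53 -191.56  150.  ]
crank_handle [276.4 248.2] 0.68 [ 599.07 -215.07  160.  ]
```

View pics/wrist4.png

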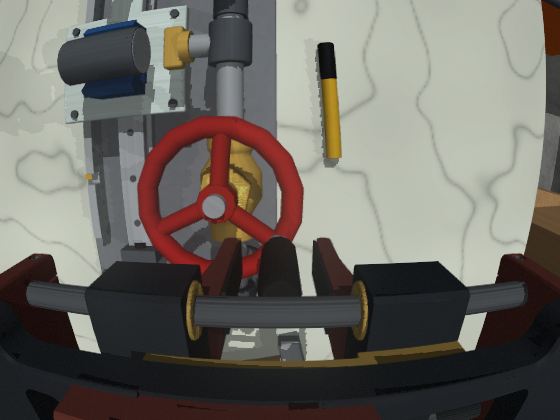

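The crank handle at (280,265) stands between the fingers, which are clear of the rim.

Call:
{"name": "play_rows", "arguments": {"dp": [[0.3,-1.5,0],[0,0,0],[0,0,0],[0,0,0],[0,0,0],[0,0,0]], "yaw": [0,0,0,0,0,0], "gripper": 1}}

```text
t: 13.65
ee_pos: [599.2, -216.5, 173.6]
orientation: [2.172, 2.268, 0.001]
ft_force: [4.1, -1.8, -2.1]
width: 19.6
grasp_force: 30.0
```

```bash
cat > arc.py <<'E'
import sys,numpy as np
a0,st,n=map(float,sys.argv[1:4])
a=np.radians(a0+st*np.arange(int(n)+1)); P=np.round(45*np.c_[np.cos(a),np.sin(a)],1); D=np.round(np.diff(P,axis=0),1)
for i in range(0,len(D),8): print(a0+st*min(i+8,n),[[float(x),float(y),0] for x,y in D[i:i+8]])
E
python3 arc.py -35 -5 16; python3 arc.py -115 -2.5 88
```

```text
-75.0 [[-2.4, -3.1, 0], [-2.7, -2.9, 0], [-2.9, -2.7, 0], [-3.1, -2.4, 0], [-3.3, -2.1, 0], [-3.5, -1.8, 0], [-3.6, -1.5, 0], [-3.8, -1.2, 0]]
-115.0 [[-3.8, -0.8, 0], [-3.9, -0.5, 0], [-3.9, -0.2, 0], [-3.9, 0.2, 0], [-3.9, 0.5, 0], [-3.8, 0.8, 0], [-3.8, 1.2, 0], [-3.6, 1.5, 0]]
-135.0 [[-1.8, 0.9, 0], [-1.7, 0.9, 0], [-1.7, 1.0, 0], [-1.6, 1.1, 0], [-1.6, 1.2, 0], [-1.5, 1.2, 0], [-1.5, 1.3, 0], [-1.4, 1.4, 0]]
-155.0 [[-1.4, 1.4, 0], [-1.3, 1.5, 0], [-1.2, 1.5, 0], [-1.2, 1.6, 0], [-1.1, 1.6, 0], [-1.0, 1.7, 0], [-0.9, 1.7, 0], [-0.9, 1.8, 0]]
-175.0 [[-0.8, 1.8, 0], [-0.7, 1.8, 0], [-0.6, 1.9, 0], [-0.6, 1.9, 0], [-0.4, 1.9, 0], [-0.4, 1.9, 0], [-0.3, 1.9, 0], [-0.2, 2.0, 0]]
-195.0 [[-0.2, 1.9, 0], [0.0, 2.0, 0], [0.0, 2.0, 0], [0.2, 1.9, 0], [0.2, 2.0, 0], [0.3, 1.9, 0], [0.4, 1.9, 0], [0.4, 1.9, 0]]
-215.0 [[0.6, 1.9, 0], [0.6, 1.9, 0], [0.7, 1.8, 0], [0.8, 1.8, 0], [0.9, 1.8, 0], [0.9, 1.7, 0], [1.0, 1.7, 0], [1.1, 1.6, 0]]
-235.0 [[1.2, 1.6, 0], [1.2, 1.5, 0], [1.3, 1.5, 0], [1.4, 1.4, 0], [1.4, 1.4, 0], [1.5, 1.3, 0], [1.5, 1.2, 0], [1.6, 1.2, 0]]
-255.0 [[1.6, 1.1, 0], [1.7, 1.0, 0], [1.7, 0.9, 0], [1.8, 0.9, 0], [1.8, 0.8, 0], [1.8, 0.7, 0], [1.9, 0.6, 0], [1.9, 0.6, 0]]
-275.0 [[1.9, 0.4, 0], [1.9, 0.4, 0], [1.9, 0.3, 0], [2.0, 0.2, 0], [1.9, 0.2, 0], [2.0, 0.0, 0], [2.0, 0.0, 0], [1.9, -0.2, 0]]
-295.0 [[2.0, -0.2, 0], [1.9, -0.3, 0], [1.9, -0.4, 0], [1.9, -0.4, 0], [1.9, -0.6, 0], [1.9, -0.6, 0], [1.8, -0.7, 0], [1.8, -0.8, 0]]
-315.0 [[1.8, -0.9, 0], [1.7, -0.9, 0], [1.7, -1.0, 0], [1.6, -1.1, 0], [1.6, -1.2, 0], [1.5, -1.2, 0], [1.5, -1.3, 0], [1.4, -1.4, 0]]
-335.0 [[1.4, -1.4, 0], [1.3, -1.5, 0], [1.2, -1.5, 0], [1.2, -1.6, 0], [1.1, -1.6, 0], [1.0, -1.7, 0], [0.9, -1.7, 0], [0.9, -1.8, 0]]
```

Call:
{"name": "play_rows", "arguments": {"dp": [[-2.4,-3.1,0],[-2.7,-2.9,0],[-2.9,-2.7,0],[-3.1,-2.4,0],[-3.3,-2.1,0],[-3.5,-1.8,0],[-3.6,-1.5,0],[-3.8,-1.2,0]], "yaw": [0,0,0,0,0,0,0,0]}}

```text
t: 14.32
ee_pos: [574.1, -234.7, 173.6]
orientation: [2.171, 2.267, 0.001]
ft_force: [5.4, -2.8, -3.9]
width: 19.5
grasp_force: 30.0
```

Call:
{"name": "play_rows", "arguments": {"dp": [[-3.8,-0.8,0],[-3.9,-0.5,0],[-3.9,-0.2,0],[-3.9,0.2,0],[-3.9,0.5,0],[-3.8,0.8,0]], "yaw": [0,0,0,0,0,0]}}

```text
t: 14.82
ee_pos: [550.2, -234.9, 173.6]
orientation: [2.172, 2.268, -0.001]
ft_force: [1.6, -5.2, -3.3]
width: 19.3
grasp_force: 30.0
```

Call:
{"name": "play_rows", "arguments": {"dp": [[-3.8,1.2,0],[-3.6,1.5,0],[-1.8,0.9,0],[-1.7,0.9,0],[-1.7,1.0,0],[-1.6,1.1,0]], "yaw": [0,0,0,0,0,0]}}

```text
t: 15.32
ee_pos: [535.6, -228.0, 173.6]
orientation: [2.172, 2.269, -0.002]
ft_force: [0.7, -5.0, -1.0]
width: 19.3
grasp_force: 30.0
```

Call:
{"name": "play_rows", "arguments": {"dp": [[-1.6,1.2,0],[-1.5,1.2,0],[-1.5,1.3,0],[-1.4,1.4,0],[-1.4,1.4,0],[-1.3,1.5,0],[-1.2,1.5,0],[-1.2,1.6,0]], "yaw": [0,0,0,0,0,0,0,0]}}

```text
t: 15.98
ee_pos: [524.4, -216.4, 173.6]
orientation: [-2.173, -2.269, 0.001]
ft_force: [0.2, -4.8, -0.4]
width: 19.5
grasp_force: 30.0
```

Call:
{"name": "play_rows", "arguments": {"dp": [[-1.1,1.6,0],[-1.0,1.7,0],[-0.9,1.7,0],[-0.9,1.8,0],[-0.8,1.8,0],[-0.7,1.8,0],[-0.6,1.9,0],[-0.6,1.9,0]], "yaw": [0,0,0,0,0,0,0,0]}}

```text
t: 16.65
ee_pos: [518.1, -201.8, 173.5]
orientation: [-2.173, -2.269, 0.0]
ft_force: [-1.8, -4.7, 0.3]
width: 19.6
grasp_force: 30.0
```

Call:
{"name": "play_rows", "arguments": {"dp": [[-0.4,1.9,0],[-0.4,1.9,0],[-0.3,1.9,0],[-0.2,2.0,0],[-0.2,1.9,0],[0,2.0,0],[0,2.0,0],[0.2,1.9,0]], "yaw": [0,0,0,0,0,0,0,0]}}

```text
t: 17.32
ee_pos: [517.1, -186.3, 173.5]
orientation: [2.173, 2.269, 0.0]
ft_force: [-0.5, -4.2, -1.0]
width: 19.1
grasp_force: 30.0
```

Call:
{"name": "play_rows", "arguments": {"dp": [[0.2,2.0,0],[0.3,1.9,0],[0.4,1.9,0],[0.4,1.9,0],[0.6,1.9,0],[0.6,1.9,0],[0.7,1.8,0],[0.8,1.8,0]], "yaw": [0,0,0,0,0,0,0,0]}}

```text
t: 17.98
ee_pos: [521.5, -171.5, 173.6]
orientation: [2.172, 2.268, 0.0]
ft_force: [2.4, -5.5, -2.9]
width: 19.2
grasp_force: 30.0
```

Call:
{"name": "play_rows", "arguments": {"dp": [[0.9,1.8,0],[0.9,1.7,0],[1.0,1.7,0],[1.1,1.6,0],[1.2,1.6,0],[1.2,1.5,0],[1.3,1.5,0],[1.4,1.4,0]], "yaw": [0,0,0,0,0,0,0,0]}}

```text
t: 18.65
ee_pos: [530.4, -159.1, 173.6]
orientation: [2.172, 2.268, -0.0]
ft_force: [1.3, -7.0, -2.5]
width: 19.1
grasp_force: 30.0
```

Call:
{"name": "play_rows", "arguments": {"dp": [[1.4,1.4,0],[1.5,1.3,0],[1.5,1.2,0],[1.6,1.2,0],[1.6,1.1,0],[1.7,1.0,0],[1.7,0.9,0],[1.8,0.9,0]], "yaw": [0,0,0,0,0,0,0,0]}}

```text
t: 19.32
ee_pos: [542.8, -150.5, 173.5]
orientation: [2.172, 2.268, -0.002]
ft_force: [-0.1, -9.9, -1.8]
width: 19.5
grasp_force: 30.0
```

Call:
{"name": "play_rows", "arguments": {"dp": [[1.8,0.8,0],[1.8,0.7,0],[1.9,0.6,0],[1.9,0.6,0],[1.9,0.4,0],[1.9,0.4,0],[1.9,0.3,0],[2.0,0.2,0]], "yaw": [0,0,0,0,0,0,0,0]}}

```text
t: 19.98
ee_pos: [557.1, -146.6, 173.5]
orientation: [-2.172, -2.269, 0.004]
ft_force: [-2.9, -9.3, 1.1]
width: 19.1
grasp_force: 30.0
```

Call:
{"name": "play_rows", "arguments": {"dp": [[1.9,0.2,0],[2.0,0,0],[2.0,0,0],[1.9,-0.2,0],[2.0,-0.2,0],[1.9,-0.3,0],[1.9,-0.4,0],[1.9,-0.4,0]], "yaw": [0,0,0,0,0,0,0,0]}}

```text
t: 20.65
ee_pos: [571.8, -147.5, 173.5]
orientation: [-2.171, -2.268, 0.004]
ft_force: [-5.9, -7.0, 3.5]
width: 19.3
grasp_force: 30.0
```

Call:
{"name": "play_rows", "arguments": {"dp": [[1.9,-0.6,0],[1.9,-0.6,0],[1.8,-0.7,0],[1.8,-0.8,0],[1.8,-0.9,0],[1.7,-0.9,0]], "yaw": [0,0,0,0,0,0]}}

```text
t: 21.15
ee_pos: [582.5, -151.4, 173.5]
orientation: [-2.171, -2.267, 0.004]
ft_force: [-6.8, -3.5, 4.6]
width: 19.4
grasp_force: 30.0
```

Call:
{"name": "play_rows", "arguments": {"dp": [[1.7,-1.0,0],[1.6,-1.1,0],[1.6,-1.2,0],[1.5,-1.2,0],[1.5,-1.3,0]], "yaw": [0,0,0,0,0]}}

```text
t: 21.57
ee_pos: [590.4, -156.6, 173.5]
orientation: [-2.171, -2.266, 0.003]
ft_force: [-5.6, -1.5, 5.7]
width: 19.7
grasp_force: 30.0
```

Call:
{"name": "play_rows", "arguments": {"dp": [[1.4,-1.4,0],[1.4,-1.4,0],[1.3,-1.5,0],[1.2,-1.5,0]], "yaw": [0,0,0,0]}}

```text
t: 21.9
ee_pos: [591.7, -158.0, 173.3]
orientation: [-2.163, -2.256, 0.004]
ft_force: [-22.4, 20.9, 22.6]
width: 19.2
grasp_force: 30.0
```

Call:
{"name": "play_rows", "arguments": {"dp": [[0,0,0],[0,0,0]], "yaw": [0,0]}}

```text
t: 22.07
ee_pos: [591.6, -157.9, 173.3]
orientation: [-2.163, -2.257, 0.004]
ft_force: [-18.6, 15.8, 19.0]
width: 19.2
grasp_force: 30.0
```

```bash
python3 - <<'E'
from h import *
from scipy.optimize import least_squares
P=np.array([[599.2,-216.5],[574.1,-234.7],[550.2,-234.9],[535.6,-228],[524.4,-216.4],[518.1,-201.8],[517.1,-186.3],[521.5,-171.5],[530.4,-159.1],[542.8,-150.5],[557.1,-146.6],[571.8,-147.5],[582.5,-151.4],[590.4,-156.6]])
s=least_squares(lambda c:np.hypot(*(P-c[:2]).T)-45,[562,-191]); print(s.x,s.fun.round(1))
o=ctrl.get_obs(); g=R.from_rotvec(o['orientation']).as_matrix()@[0,0,-19]; p=o['ee_pos']+g; print(o['ee_pos'],p,o['ft_force'],np.degrees(np.arctan2(*(p[:2]-s.x)[::-1])))
im=shoot('top')
for k in('crank_handle','wheel_center','push_grip','vee_seat','blank','nozzle'):
    for r in models.landmark_of(im,k)[:1]: print(k,r['location'],round(r['conf'],2),atz(im,r['location'],{'crank_handle':160,'wheel_center':150,'nozzle':88}.get(k,94)))
E
python3 arc.py 35 15 32
```

```text
[ 561.82351112 -191.37643019] [ 0.   0.   0.   0.   0.  -0.1  0.  -0.   0.   0.1  0.  -0.   0.   0. ]
[ 591.61992904 -157.92412024  173.31187961] [ 591.87144482 -158.09351857  192.30945957] [-18.59248106  15.77602468  19.03904046] 47.92416159933334
crank_handle [218.7, 228.0] 0.49 [504.67635811 149.39910933 160.        ]
wheel_center [326.7, 178.9] 0.48 [625.27382042 -99.77958865 150.        ]
push_grip [287.7, 257.0] 0.56 [441.25318213 -11.58417565  94.        ]
vee_seat [320.0, 253.7] 0.58 [450.63380842 -89.87198894  94.        ]
blank [318.7, 251.8] 0.82 [455.17612925 -86.67059419  94.        ]
nozzle [318.6, 229.8] 0.84 [509.05244355 -86.30376555  88.        ]
155.0 [[-8.0, 8.7, 0], [-9.9, 6.3, 0], [-11.2, 3.5, 0], [-11.7, 0.5, 0], [-11.5, -2.5, 0], [-10.4, -5.4, 0], [-8.7, -8.0, 0], [-6.3, -9.9, 0]]
275.0 [[-3.5, -11.2, 0], [-0.5, -11.7, 0], [2.5, -11.5, 0], [5.4, -10.4, 0], [8.0, -8.7, 0], [9.9, -6.3, 0], [11.2, -3.5, 0], [11.7, -0.5, 0]]
395.0 [[11.5, 2.5, 0], [10.4, 5.4, 0], [8.7, 8.0, 0], [6.3, 9.9, 0], [3.5, 11.2, 0], [0.5, 11.7, 0], [-2.5, 11.5, 0], [-5.4, 10.4, 0]]
515.0 [[-8.0, 8.7, 0], [-9.9, 6.3, 0], [-11.2, 3.5, 0], [-11.7, 0.5, 0], [-11.5, -2.5, 0], [-10.4, -5.4, 0], [-8.7, -8.0, 0], [-6.3, -9.9, 0]]
```

```bash
python3 arc.py 50 12 56; python3 arc.py 722 6 10
```

```text
146.0 [[-7.8, 5.2, 0], [-8.7, 3.6, 0], [-9.3, 1.6, 0], [-9.4, -0.3, 0], [-9.1, -2.3, 0], [-8.4, -4.1, 0], [-7.5, -5.8, 0], [-6.0, -7.2, 0]]
242.0 [[-4.4, -8.3, 0], [-2.6, -9.1, 0], [-0.7, -9.4, 0], [1.3, -9.3, 0], [3.3, -8.8, 0], [4.9, -8.0, 0], [6.6, -6.8, 0], [7.8, -5.2, 0]]
338.0 [[8.7, -3.6, 0], [9.3, -1.6, 0], [9.4, 0.3, 0], [9.1, 2.3, 0], [8.4, 4.1, 0], [7.5, 5.8, 0], [6.0, 7.2, 0], [4.4, 8.3, 0]]
434.0 [[2.6, 9.1, 0], [0.7, 9.4, 0], [-1.3, 9.3, 0], [-3.3, 8.8, 0], [-4.9, 8.0, 0], [-6.6, 6.8, 0], [-7.8, 5.2, 0], [-8.7, 3.6, 0]]
530.0 [[-9.3, 1.6, 0], [-9.4, -0.3, 0], [-9.1, -2.3, 0], [-8.4, -4.1, 0], [-7.5, -5.8, 0], [-6.0, -7.2, 0], [-4.4, -8.3, 0], [-2.6, -9.1, 0]]
626.0 [[-0.7, -9.4, 0], [1.3, -9.3, 0], [3.3, -8.8, 0], [4.9, -8.0, 0], [6.6, -6.8, 0], [7.8, -5.2, 0], [8.7, -3.6, 0], [9.3, -1.6, 0]]
722.0 [[9.4, 0.3, 0], [9.1, 2.3, 0], [8.4, 4.1, 0], [7.5, 5.8, 0], [6.0, 7.2, 0], [4.4, 8.3, 0], [2.6, 9.1, 0], [0.7, 9.4, 0]]
770.0 [[-0.4, 4.7, 0], [-0.9, 4.6, 0], [-1.4, 4.5, 0], [-1.9, 4.3, 0], [-2.2, 4.1, 0], [-2.7, 3.9, 0], [-3.1, 3.6, 0], [-3.5, 3.2, 0]]
782.0 [[-3.7, 2.8, 0], [-4.1, 2.4, 0]]
```

Call:
{"name": "play_rows", "arguments": {"dp": [[-3.3,2.9,0],[-4,3.5,0]], "yaw": [0,0]}}

```text
t: 22.58
ee_pos: [589.6, -156.0, 173.6]
orientation: [-2.172, -2.269, 0.001]
ft_force: [1.2, -5.3, -1.5]
width: 19.6
grasp_force: 30.0
```

Call:
{"name": "play_rows", "arguments": {"dp": [[-7.8,5.2,0],[-8.7,3.6,0],[-9.3,1.6,0],[-9.4,-0.3,0],[-9.1,-2.3,0],[-8.4,-4.1,0],[-7.5,-5.8,0],[-6.0,-7.2,0]], "yaw": [0,0,0,0,0,0,0,0]}}

```text
t: 23.25
ee_pos: [525.0, -165.5, 173.6]
orientation: [2.172, 2.267, 0.004]
ft_force: [6.7, -0.3, -6.1]
width: 19.3
grasp_force: 30.0
```

Call:
{"name": "play_rows", "arguments": {"dp": [[-4.4,-8.3,0],[-2.6,-9.1,0],[-0.7,-9.4,0],[1.3,-9.3,0],[3.3,-8.8,0],[4.9,-8.0,0],[6.6,-6.8,0],[7.8,-5.2,0]], "yaw": [0,0,0,0,0,0,0,0]}}

```text
t: 23.92
ee_pos: [539.9, -231.0, 173.5]
orientation: [-2.172, -2.267, 0.001]
ft_force: [-2.9, 4.8, 4.5]
width: 19.5
grasp_force: 30.0
```

Turning cleanly with small forces, so I'll carry on.

Call:
{"name": "play_rows", "arguments": {"dp": [[8.7,-3.6,0],[9.3,-1.6,0],[9.4,0.3,0],[9.1,2.3,0],[8.4,4.1,0],[7.5,5.8,0],[6.0,7.2,0],[4.4,8.3,0]], "yaw": [0,0,0,0,0,0,0,0]}}

```text
t: 24.58
ee_pos: [603.8, -207.9, 173.5]
orientation: [2.172, 2.268, -0.001]
ft_force: [-5.3, -2.2, 5.4]
width: 19.2
grasp_force: 30.0
```

Call:
{"name": "play_rows", "arguments": {"dp": [[2.6,9.1,0],[0.7,9.4,0],[-1.3,9.3,0],[-3.3,8.8,0],[-4.9,8.0,0],[-6.6,6.8,0],[-7.8,5.2,0],[-8.7,3.6,0]], "yaw": [0,0,0,0,0,0,0,0]}}

```text
t: 25.25
ee_pos: [575.1, -148.3, 173.6]
orientation: [2.169, 2.267, 0.0]
ft_force: [2.3, -10.0, -2.8]
width: 19.4
grasp_force: 30.0
```

Call:
{"name": "play_rows", "arguments": {"dp": [[-9.3,1.6,0],[-9.4,-0.3,0],[-9.1,-2.3,0],[-8.4,-4.1,0],[-7.5,-5.8,0],[-6.0,-7.2,0],[-4.4,-8.3,0],[-2.6,-9.1,0]], "yaw": [0,0,0,0,0,0,0,0]}}

```text
t: 25.92
ee_pos: [517.6, -182.9, 173.5]
orientation: [2.172, 2.269, 0.003]
ft_force: [6.3, 2.9, -3.8]
width: 19.5
grasp_force: 30.0
```

Call:
{"name": "play_rows", "arguments": {"dp": [[-0.7,-9.4,0],[1.3,-9.3,0],[3.3,-8.8,0],[4.9,-8.0,0],[6.6,-6.8,0],[7.8,-5.2,0],[8.7,-3.6,0],[9.3,-1.6,0]], "yaw": [0,0,0,0,0,0,0,0]}}

```text
t: 26.58
ee_pos: [558.1, -236.5, 173.5]
orientation: [-2.172, -2.268, 0.002]
ft_force: [-3.8, 4.1, 3.6]
width: 19.4
grasp_force: 30.0
```

Call:
{"name": "play_rows", "arguments": {"dp": [[9.4,0.3,0],[9.1,2.3,0],[8.4,4.1,0],[7.5,5.8,0],[6.0,7.2,0],[4.4,8.3,0],[2.6,9.1,0],[0.7,9.4,0]], "yaw": [0,0,0,0,0,0,0,0]}}

```text
t: 27.25
ee_pos: [606.9, -188.8, 173.5]
orientation: [2.172, 2.269, -0.0]
ft_force: [-4.5, -4.5, 3.1]
width: 19.1
grasp_force: 30.0
```

Call:
{"name": "play_rows", "arguments": {"dp": [[-0.4,4.7,0],[-0.9,4.6,0],[-1.4,4.5,0],[-1.9,4.3,0],[-2.2,4.1,0],[-2.7,3.9,0],[-3.1,3.6,0],[0,0,0]], "yaw": [0,0,0,0,0,0,0,0]}}

```text
t: 27.92
ee_pos: [592.9, -159.0, 173.6]
orientation: [-2.172, -2.268, -0.0]
ft_force: [-1.3, -1.9, 1.3]
width: 19.5
grasp_force: 30.0
```

Call:
{"name": "play_rows", "arguments": {"dp": [[-0.9,0.9,0],[0,0,0],[0,0,0],[0,0,0]], "yaw": [0,0,0,0]}}

```text
t: 28.25
ee_pos: [592.6, -158.7, 173.5]
orientation: [-2.173, -2.268, -0.0]
ft_force: [-1.2, -0.6, 1.9]
width: 19.8
grasp_force: 30.0
```

```bash
python3 - <<'E'
from h import *
np.set_printoptions(precision=2,suppress=True)
o=ctrl.get_obs(); p=o['ee_pos']+R.from_rotvec(o['orientation']).as_matrix()@[0,0,-19]
print(p,np.degrees(np.arctan2(p[1]+191.38,p[0]-561.82)),o['grasp_force'])
ims={n:shoot(n) for n in('wrist','side','top')}
for n,im in ims.items():
  for k in('push_grip','vee_seat','blank','nozzle','handle_mid','wheel_center'):
    for r in models.landmark_of(im,k)[:1]: print(n,k,np.array(r['location']),round(r['conf'],2),atz(im,r['location'],{'handle_mid':190,'wheel_center':150,'nozzle':88}.get(k,94)))
im=ims['top']['pixels'][205:295,255:375]; s=ims['side']['pixels'][170:290,180:340]
c=np.hstack([cv2.resize(im,(400,300),interpolation=cv2.INTER_CUBIC),cv2.resize(s,(400,300),interpolation=cv2.INTER_CUBIC)]); w=cv2.resize(ims['wrist']['pixels'][:300],(520,279)); w=cv2.copyMakeBorder(w,0,0,0,280,0)
cv2.imwrite('pics/fin.png',cv2.cvtColor(np.vstack([c,w]),cv2.COLOR_RGB2BGR))
E
```

```text
[ 592.61 -158.74  192.54] 46.66889018140192 29.998124758712947
wrist push_grip [106.8  24.3] 0.87 [447.31  -2.03  94.  ]
wrist blank [106.4 122.6] 0.75 [452.58 -86.06  94.  ]
wrist nozzle [167.2 116.3] 0.75 [504.54 -82.66  88.  ]
wrist handle_mid [276.  270.5] 0.64 [ 593.14 -159.38  190.  ]
side push_grip [239.1 216.4] 0.6 [447.93  -9.07  94.  ]
side vee_seat [248.4 234.2] 0.64 [453.61 -91.59  94.  ]
side blank [248.  233.8] 0.71 [452.97 -89.65  94.  ]
side nozzle [263.9 227.5] 0.81 [505.7  -71.48  88.  ]
side handle_mid [304.6 213.9] 0.65 [ 593.14 -159.85  190.  ]
side wheel_center [296.7 237.4] 0.82 [ 557.66 -199.92  150.  ]
top push_grip [283.6 257.5] 0.65 [439.87  -1.65  94.  ]
top vee_seat [319.2 252.5] 0.82 [453.5 -87.9  94. ]
top blank [320.3 248.3] 0.85 [463.73 -90.47  94.  ]
top nozzle [319.2 230.4] 0.71 [507.61 -87.79  88.  ]
top wheel_center [362.1 208.6] 0.61 [ 556.51 -182.97  150.  ]
```

View pics/fin.png

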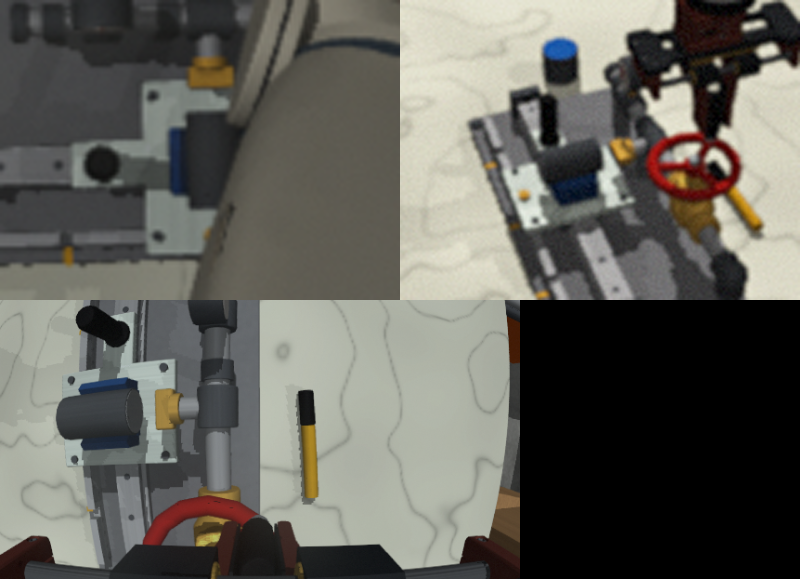

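The final views show the carrier at the nozzle with the blank in its vee, the crank between the fingers, and the marker and offcut undisturbed. The crank is at 46.7°, against 47.9° when it was at the stop, which is well within tolerance.

```bash
python3 -c "
from workcell import ticket; print(ticket.close_job())"
```

```text
the job is handed in; nothing more can be done
None
```

I handed the job in at about 28 s. The carrier sits at the nozzle with the blank in its vee. The valve was shut against its stop and backed off two turns (about 0.02 rad short by the arm's position), and the gripper still holds the crank. The hand-in gave no verdict.

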